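# Square up the folding wing of a manicure-table edge guard

### The job

Pick up the aluminium setting square by its upright grip and, with it lying flat on the table, press it fully into the inside corner of the wooden edge guard, so that one leg lies flush along the fixed rail and the other swings the sprung side wing out until it stands square to the rail. The wing springs back if let go, so keep the square gripped and pressed against both, and finish while still holding it there; leave the soap bottle, the small jar and the buffing block alone.

Things in the scene. Friction and masses are not known exactly. Their poses are not given: they have to be found in the camera images.
- square: Loose setting square, bare aluminium, 0.35 kg, lying flat: two legs at right angles, 150 mm long on the outer edge, 32 wide, 12 thick, joined by a diagonal brace with an upright grip. Origin: on the underside, below the grip's centre; z up. Outer corner (heel) at x, y = (+73, +73) mm; from it one leg runs to -x (outer edge facing +y), the other to -y (outer edge facing +x).
- square_grip (a point): In the square's dark wooden grip bar, on its centre line, 45 mm above the underside. The bar stands on the brace, 64 mm long along the square's direction (1, -1), 16 mm thick, from 12 to 58 mm above the underside: grip it across its thickness, fingers closing along the direction (1, 1). Same axes as the square.
- square_heel (a point): The outer corner (heel) of the square, on its underside, where the outer edges of the two legs would meet; 73 mm in x and 73 mm in y from the square's origin.
- guard: Edge guard of brown wood fixed to the table, top at 62 mm. Origin: on the table at the foot of the inside corner. x points square into the fixed rail, y to the wing's side, z up; open towards -x, -y. Rail's inside face: x = 0; inside face of the fixed 20 mm corner post (and of the wing once square): y = 0. Square fully home: its axes parallel to the guard's, heel at this origin.
- rail: The guard's fixed rail: 16 mm thick, 60 mm high, inside face on x = 0 of the guard, running 230 mm to -y from the corner. Same origin and axes as the guard. All of the guard is smoothly varnished: the square slides easily along it (friction about 0.25).
- wing: The guard's sprung wing, a board 14 mm thick, 62 high, 177 long on a vertical hinge pin. Origin: foot of the pin, at (-22, +7) mm in the guard's frame; it runs to its own -x, inside face 7 mm to -y. At rest it is turned 0.24 rad inwards, its free end some 42 mm into the corner; when square its axes are parallel to the rail's. 0.6 N (at rest) to 1.2 N (square) at its end pushes it out; it springs back.
- soap: Bystander: green soap bottle, 60 mm across, 170 mm tall, origin under its centre. Leave alone.
- jar: Bystander: small amber glass jar, 44 mm across, 50 mm tall, origin under its centre. Leave alone.
- buffer: Bystander: grey nail buffing block, 30 x 95 x 26 mm, origin under its centre. Leave alone.
Mind the look-alikes: they are no part of the job. Of the things like the square, leave any that is purple or turquoise; of the rest the larger one is meant.

How it is judged:
On the way:
1. the square is picked up off the table (height (world z) of square above 0.008 m and contact force between the fingers and square above 1 N), for 0.1 s.
At the end, for the whole second after the job is handed in: Square gripped (over 2 N), still, flat (0.06 rad, under 12 mm off the table), pressing over 0.5 N on both rail and wing; square within 0.025 rad and wing within 0.03 rad of square to the rail; heel within 3 mm of the rail's face and 4 mm of the post's (contact force between square and rail above 0.5 N and contact force between square and wing above 0.5 N and contact force between the fingers and square above 2 N and angle between the x axis of square and the x axis of rail, either way round below 0.025 rad and angle between the x axis of wing and the x axis of rail, either way round below 0.03 rad and x of square_heel in the frame of guard above -0.003 m and y of square_heel in the frame of guard above -0.004 m and height (world z) of square below 0.012 m and angle between square's own z axis and vertical below 0.06 rad and linear speed of square below 0.01 m/s); the arm keeps its last pose, push and grip.
It fails at once if a bystander is moved more than 20 mm (distance of any of soap, jar, buffer from where it was at the start of the episode above 0.02 m).
It also fails if it takes over 40 s, if anything falls off the work surface, if the arm or the gripper's body presses on something with over 40 N, if the wrist force passes 120 N, or if a joint passes its speed limit or range.

### The arm

A 6-joint arm with a two-finger parallel gripper is mounted at the origin on the work surface. World frame = base frame: x ahead of the robot, y to its left, z up, the work surface at z = 0. Lengths are in m, angles in rad, forces in N, time in s.
With the tool pointing down it reaches from about 0.35 to 0.975 m from the base axis. Payload 4.9 kg.
Tool frame: the origin (TCP) lies at the very end of the fingers, on their centre line; the grasp point (between the pads) lies 19 mm behind it; z points along the fingers, y is the direction in which the jaws open and shut (so a half turn about z gives the same grasp; the last joint's range is limited). The gripper opens to 85 mm and grips with 20 to 120 N. Pads are 22 mm wide; open, the fingers measure 114 mm over their backs; the gripper's body (76 mm by 85 mm) begins 54 mm behind the grasp point. The pads swing forward as they close: fully open they stand 13 mm farther back than shut.
Start: joints at [1.092, 0.053, 1.613, -0, 1.476, -0.119], TCP at [0.22, 0.585, 0.195] pointing down, gripper open.
Joint ranges: [-3.01, 3.01], [-1.01, 2.22], [0.06, 2.58], [-1.02, 4.17], [0.09, 2.62], [-3.14, 3.14]. Speed limits (rad/s): [2.57, 2.57, 3.14, 3.14, 3.14, 3.14].

### API

Orientations are given as a rotation vector (axis times angle).
In Python, from station import ctrl gives the robot as it stands.
- The arm moves only by the tool apply_moves, never from a script. Its argument "deltas" is a list of rows, each a list of 5 numbers: the shift along the tool's x, y, z in m, then the turn about the tool's z in rad, then the gripper's target within -1 to 1 (fully open at 1, half-way at 0, shut at -1). A call has exactly 8 rows; each row shifts and turns the pose as measured when the row begins, along the tool's axes as they then stand; what a row does not reach is not made up. A row lasts 1/8 s, in which the tool goes at most 62.5 mm and 10.7 degrees, less where a joint would pass 70% of its speed; a pose out of reach is approached as far as the arm can. A call with a gripper value outside its range is refused whole. The fingers move at their own pace and stop on an object; "grip_force" is the grip in N (left out, the last holds). Time passes only in rows, so rows that do not move let the fingers close, or fill a call up. It gives the time, the measured TCP pose, the force and the opening at its end, in the units of the state.
- ctrl.get_obs(): the state, without advancing time (a new reading comes with each control period).
- ctrl.get_image(name): name is "side" or "top"; returns a dict with "img" (480x640x3 uint8, red, green, blue), "range_z" (480x640 float32, m along the optical axis (not along the pixel's ray), 0 where there is no reading), "mtx" (3x3 intrinsics, pixels), "k1" (the pictures are not rectified: a ray, as slopes to the right and down, at radius r is drawn at 1 + k1 r^2 times it, then the intrinsics apply), "eye" and "attitude" of the camera in the world. Camera axes: x right, y down, z forward; pixel columns grow to the right and rows downward; lengths in m; the calibration is good to about 2 mm. A picture is of the moment at which its call begins.
- ctrl.finish_job(): hands the job in, once; it reports no verdict.
Trained networks look in a picture, given as the dict that the camera call returned (one of the last four; its "shot" number tells which), for a name from the list of things; names that differ only in an ending like _2 or _b are one class to them, and where a whole thing is asked for, a point or a joint stands for the part that bears it (a point fixed in the world has none). Each returns a list of dicts, best first, with "confidence" (0 to 1); they miss things now and then, are a little off and sometimes report something else, mostly with a low value. They report only what shows in the picture. A call takes as long as a camera call. They do not tell look-alikes from the thing itself.
- ctrl.search_frame(picture, target): "extent" ([left, top, width, height] in pixels, round what is visible of it).
- ctrl.spot_point(picture, target): "uv" ([column, row] in pixels: a listed point, or the origin of a listed thing).
The state is a dict: "t": time; "q": joint angles; "dq": joint speeds; "effort": joint torques, N m; "tool_pos": TCP position; "tool_rot": TCP orientation; "contact_force": force on the tool from outside, world axes, zero at the start; "wrist_torque": the same for the moment, N m; "opening": finger opening in m.
Only numpy, scipy, OpenCV 4.12 (cv2) and the standard library are available. Lean on these libraries where they do the work, as an engineer would, in place of code of your own. Each camera call takes 0.05 s, during which the arm holds its last target.

## Working session

There is one attempt and no reset: what is moved stays moved. The work goes in short steps, Python scripts to look and compute and a tool call to move; the robot and the scene stay as the last step left them, time stands still between calls to the robot, and variables do not carry over. Pictures are saved under pics/ and viewed, and the job is handed in when it is done.

Besides the shell and the picture viewer there is one more tool, called after ">>>" in YAML: its name, and indented under it one key for each argument. apply_moves: Moves the arm, as the interface text tells. Its arguments: {"type":"object","properties":{"deltas":{"type":"array"},"grip_force":{"type":"number"}},"required":["deltas"]}

```bash
mkdir -p pics; ls; cat > h.py <<'E'
import numpy as np, cv2, pickle
from station import ctrl
def snap(n,fn):
    p=ctrl.get_image(n); cv2.imwrite(f'pics/{fn}.png',p['img'][:,:,::-1]); pickle.dump(p,open(f'pics/{fn}.pkl','wb')); return p
def R(p):
    a=np.array(p['attitude'],float)
    if a.shape==(3,3): return a
    return cv2.Rodrigues(a)[0]
def ray(p,uv):
    m=p['mtx']; d=np.array([(uv[0]-m[0,2])/m[0,0],(uv[1]-m[1,2])/m[1,1]]); u=d.copy()
    for _ in range(30): u=d/(1+p['k1']*(u@u))
    return R(p)@np.array([u[0],u[1],1.])
def atz(p,uv,z):
    d=ray(p,uv); e=np.array(p['eye']); return e+d*(z-e[2])/d[2]
def bydepth(p,uv):
    z=p['range_z'][int(round(uv[1])),int(round(uv[0]))]
    return np.array(p['eye'])+ray(p,uv)*z
def proj(p,X):
    c=R(p).T@(np.array(X)-np.array(p['eye'])); u=c[:2]/c[2]; u=u*(1+p['k1']*(u@u)); m=p['mtx']
    return np.array([m[0,0]*u[0]+m[0,2],m[1,1]*u[1]+m[1,2]])
E
python3 - <<'E'
from h import *
for n in ('top','side'):
    p=snap(n,n+'0'); print(n,p['eye'],p['attitude'],p['mtx'].tolist(),p['k1'])
    for t in ['square','guard','wing','soap','jar','buffer']:
        print(t,[(np.round(d['extent']).tolist(),round(d['confidence'],2)) for d in ctrl.search_frame(p,t)][:4])
    for t in ['square','square_grip','square_heel','guard','wing']:
        print(t,[(np.round(d['uv'],1).tolist(),round(d['confidence'],2)) for d in ctrl.spot_point(p,t)][:4])
print(ctrl.get_obs())
E
```

```text
pics
top [ 0.25674929 -0.08376301  1.5090821 ] [-2.16058729  2.1454728  -0.13385451] [[540.3015670040943, 0.0, 324.75498143320436], [0.0, 540.3015670040943, 231.67950111341293], [0.0, 0.0, 1.0]] 0.021527236266459745
square [([489.0, 163.0, 49.0, 34.0], 0.97), ([440.0, 235.0, 36.0, 57.0], 0.96), ([359.0, 195.0, 42.0, 76.0], 0.8), ([365.0, 311.0, 73.0, 43.0], 0.8)]
guard [([234.0, 156.0, 89.0, 83.0], 0.9), ([357.0, 196.0, 43.0, 74.0], 0.66)]
wing [([238.0, 178.0, 25.0, 66.0], 0.89)]
soap [([236.0, 157.0, 86.0, 83.0], 0.49), ([237.0, 179.0, 28.0, 64.0], 0.27)]
jar [([448.0, 203.0, 18.0, 14.0], 0.52)]
buffer [([362.0, 124.0, 32.0, 10.0], 0.94), ([358.0, 196.0, 45.0, 74.0], 0.43)]
square [([463.6, 266.0], 0.96), ([395.5, 232.5], 0.93), ([402.2, 347.7], 0.72), ([511.8, 189.3], 0.56)]
square_grip [([397.7, 231.6], 0.97), ([515.9, 181.1], 0.84), ([404.0, 347.4], 0.66), ([135.0, 174.5], 0.37)]
square_heel [([358.1, 228.4], 0.97), ([400.1, 310.2], 0.86), ([438.8, 259.7], 0.68), ([500.6, 161.0], 0.63)]
guard [([242.7, 177.6], 0.56)]
wing [([244.8, 186.2], 0.7)]
side [-0.0234778  -0.93248707  0.
[... 893 characters left out ...]
], 0.73)]
guard [([333.3, 216.8], 0.68)]
wing []
{'t': 1.2, 'q': array([ 1.09200493e+00,  5.27001639e-02,  1.61290081e+00,  3.32838615e-05,
        1.47601193e+00, -1.18996311e-01]), 'dq': array([ 0.00010613, -0.00070409,  0.00170091, -0.0010816 ,  0.00032919,
       -0.00025791]), 'effort': array([ 1.98566850e-04, -3.93666494e+01, -3.70469284e+01, -1.13519577e-04,
        4.42582468e-04, -4.04771342e-06]), 'tool_pos': array([0.22002893, 0.58496568, 0.19480299]), 'tool_rot': array([-5.62119442e-01, -3.09085582e+00,  1.50760890e-05]), 'contact_force': array([ 0.38378567, -0.5005747 , -0.49397397]), 'wrist_torque': array([-0.01280897, -0.02738064, -0.04055076]), 'opening': 0.08553171440508449}
```

View pics/top0.png

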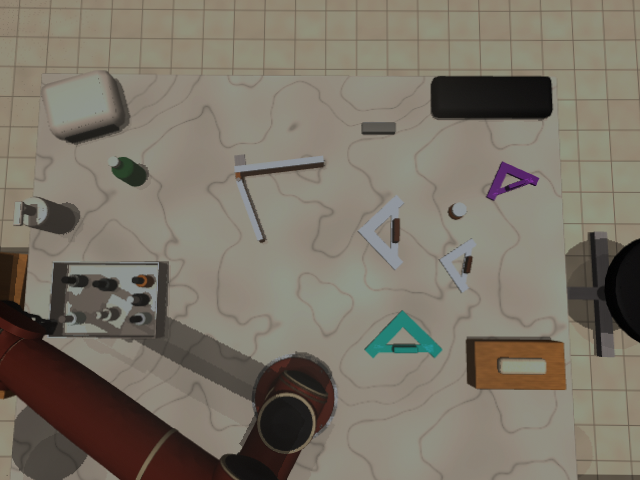

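View pics/side0.png

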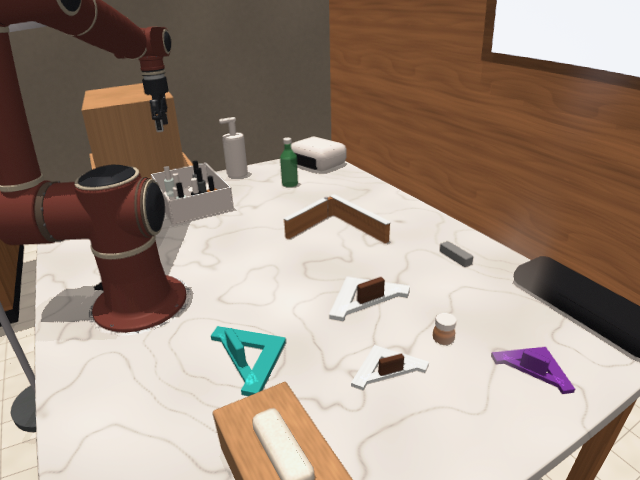

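```bash
python3 - <<'E'
import cv2
a=cv2.imread('pics/top0.png')
cv2.imwrite('pics/c1.png',cv2.resize(a[110:310,220:420],None,fx=3,fy=3,interpolation=cv2.INTER_CUBIC))
cv2.imwrite('pics/c2.png',cv2.resize(a[150:380,340:560],None,fx=2.6,fy=2.6,interpolation=cv2.INTER_CUBIC))
E
```

```text
(no output)
```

View pics/c1.png

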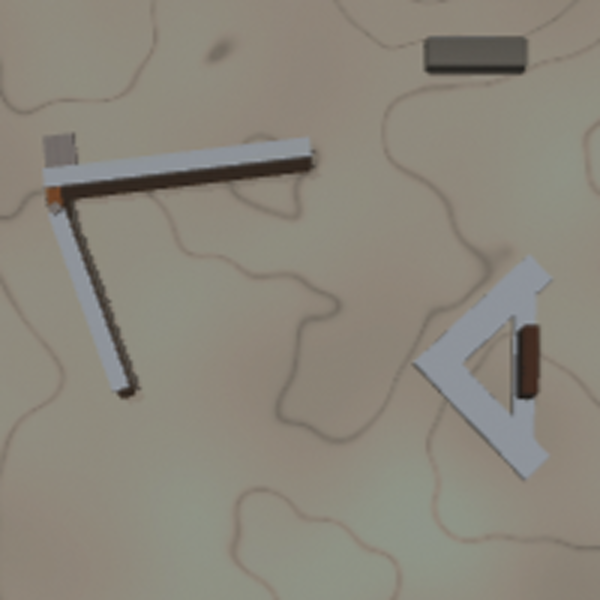

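View pics/c2.png

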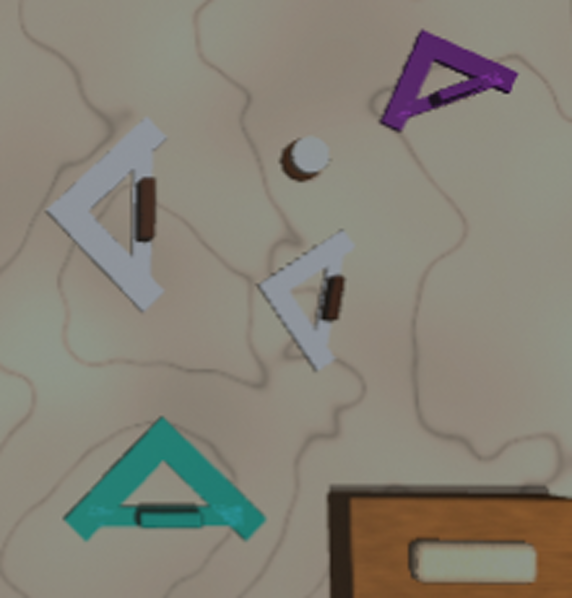

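```bash
cat > fit.py <<'E'
from h import *
from scipy.optimize import least_squares
from scipy.ndimage import map_coordinates
def edgepts(p,A,B,n=40,w=3,sign=0):
    g=cv2.GaussianBlur(cv2.cvtColor(p['img'],cv2.COLOR_RGB2GRAY).astype(float),(0,0),0.7)
    a,b=proj(p,A),proj(p,B); d=b-a; L=np.linalg.norm(d); nn=np.array([-d[1],d[0]])/L
    s=np.arange(-w,w+.01,.1); out=[]
    for f in np.linspace(.06,.94,n):
        c=a+d*f; q=c+np.outer(s,nn)
        v=map_coordinates(g,[q[:,1],q[:,0]],order=1); gr=np.gradient(v,s)
        gg=np.abs(gr) if sign==0 else sign*gr
        k=np.argmax(gg)
        if gg[k]>6 and 2<k<len(s)-3:
            out.append((f,s[k],gg[k]))
    return out
def pose(x,P): c,s=np.cos(x[2]),np.sin(x[2]); return np.array([x[0]+c*P[0]-s*P[1],x[1]+s*P[0]+c*P[1],P[2]])
def fit(items,x0,ws=(5,3,2,1.5)):
    # items: (pic, A, B) in the body frame
    x=np.array(x0,float)
    for w in ws:
        r=None
        obs=[]
        for p,A,B in items:
            A_,B_=pose(x,A),pose(x,B); a,b=proj(p,A_),proj(p,B_); d=b-a; nn=np.array([-d[1],d[0]])/np.linalg.norm(d)
            for f,s,_ in edgepts(p,A_,B_,w=w): obs.append((p,np.array(A),np.array(B),a+d*f+nn*s))
        def res(x):
            o=[]
            for p,A,B,q in obs:
                a,b=proj(p,pose(x,A)),proj(p,pose(x,B)); d=b-a; o.append(((q-a)@np.array([-d[1],d[0]]))/np.linalg.norm(d))
            return np.array(o)
        sol=least_squares(res,x,loss='soft_l1',f_scale=.4,x_scale=[.01,.01,.05]); x=sol.x
    rr=res(x); return x,len(rr),np.sqrt(np.mean(rr**2)),np.median(abs(rr))
E
cat > run1.py <<'E'
from fit import *
import itertools
t=pickle.load(open('pics/top0.pkl','rb')); s=pickle.load(open('pics/side0.pkl','rb'))
h=atz(t,(358.3,230.3),.012); e1=atz(t,(396.3,195.7),.012); e2=atz(t,(395.3,269.7),.012)
print('heel',h,'ends',e1,e2,np.linalg.norm(h-e1),np.linalg.norm(h-e2))
# x leg end candidates: heel->(-x) leg; heel->(-y) leg ; +z up
d1=(e1-h)[:2];d2=(e2-h)[:2]
# -x and -y: cross(-x,-y)=+z
A,B=(d1,d2) if np.cross(d1,d2)>0 else (d2,d1)
th=np.arctan2(-A[1],-A[0]); 
o=h[:2]-np.array([[np.cos(th),-np.sin(th)],[np.sin(th),np.cos(th)]])@[.073,.073]
sq=[((.073,.073,.012),(-.077,.073,.012)),((.073,.073,.012),(.073,-.077,.012))]
x0=[*o,th]; print('sq0',x0)
for nm,ps in (('t',[t]),('s',[s]),('ts',[t,s])):
    print(nm,fit([(p,*e) for p in ps for e in sq],x0))
k=atz(t,(220+60/3,110+187/3),.060); e=atz(t,(220+312/3,110+153/3),.060)
print('rail',k,e,np.linalg.norm(k-e))
dy=-(e-k)[:2]; thg=np.arctan2(-dy[0],dy[1]); y0=[*k[:2],thg]; print(y0)
g=[((0,-.03,.06),(0,-.23,.06)),((.016,-.03,.06),(.016,-.23,.06)),((0,-.23,.06),(.016,-.23,.06))]
for nm,ps in (('t',[t]),('s',[s]),('ts',[t,s])):
    print(nm,fit([(p,*e) for p in ps for e in g],y0))
gs=[d for d in ctrl.spot_point(snap('side','s1'),'guard')]; print([d['uv'] for d in gs],[proj(s,(*y0[:2],0))])
for n,uv,z in(('grip',(397.7,231.6),.045),('guard',(242.7,177.6),0),('jar',(458,211),.05),('buf',(378,128),.026)): print(n,atz(t,uv,z))
E
python3 run1.py
```

```text
heel [ 0.45457361 -0.17036926  0.012     ] ends [ 0.55354935 -0.27735479  0.012     ] [ 0.34533795 -0.27257497  0.012     ] 0.1457467023273105 0.14959423559753082
sq0 [np.float64(0.4511430879687158), np.float64(-0.2735498390012121), np.float64(0.7521626336562643)]
t (array([ 0.45811046, -0.26690106,  0.76462233]), 55, np.float64(0.298313997162685), np.float64(0.1535078163369929))
s (array([ 0.45295797, -0.2713664 ,  0.77054193]), 46, np.float64(0.42260054742670866), np.float64(0.23595200259348628))
ts (array([ 0.45239317, -0.27222358,  0.76650969]), 100, np.float64(0.3582441892931598), np.float64(0.22503989324813112))
rail [0.6063949  0.15673855 0.06      ] [ 0.63980012 -0.07340572  0.06      ] 0.23255600982075844
[np.float64(0.606394896708206), np.float64(0.15673855344029242), np.float64(0.14414239139847823)]
t (array([0.60860272, 0.15850263, 0.13243476]), 77, np.float64(0.28738957010921307), np.float64(0.17016899113318523))
s (array([0.61040774, 0.15786718, 0.12749473]), 81, np.float64(0.2341806681606164), np.float64(0.16732035874168516))
ts (array([0.60882584, 0.158272  , 0.13299107]), 159, np.float64(0.32487868474160936), np.float64(0.19750061169524574))
[[334.0, 216.8]] [array([331.77606476, 215.43353434])]
grip [ 0.44735943 -0.27595821  0.045     ]
guard [0.60556948 0.15858826 0.        ]
jar [ 0.50453727 -0.44022591  0.05      ]
buf [ 0.74553447 -0.22548974  0.026     ]run1.py:9: DeprecationWarning: Arrays of 2-dimensional vectors are deprecated. Use arrays of 3-dimensional vectors instead. (deprecated in NumPy 2.0)
  A,B=(d1,d2) if np.cross(d1,d2)>0 else (d2,d1)
```

```bash
cat > mv.py <<'E'
from h import *
def todo(target,ydir):
    o=ctrl.get_obs(); Rt=cv2.Rodrigues(np.array(o['tool_rot']))[0]
    d=Rt.T@(np.array(target)-o['tool_pos']); ya=np.arctan2(Rt[1,1],Rt[0,1])
    dyaw=(ydir-ya+np.pi/2)%np.pi-np.pi/2
    print('t',round(o['t'],2),'pos',o['tool_pos'].round(4),'yang',ya.round(4),'tilt',(Rt[:,2]).round(4),'\n delta tool',d.round(4),'turn about tool z',-dyaw.round(4),'q6',o['q'][5].round(3),'F',o['contact_force'].round(2),'M',o['wrist_torque'].round(2),'open',round(o['opening'],4))
E
cat > ov.py <<'E'
from fit import *
def overlay(p,sq,gd,fn,box,k=4):
    im=cv2.resize(p['img'][:,:,::-1][box[1]:box[3],box[0]:box[2]],None,fx=k,fy=k,interpolation=cv2.INTER_CUBIC)
    def L(x,A,B,c):
        a,b=[tuple(np.round((proj(p,pose(x,P))-box[:2]+.5)*k-.5).astype(int).tolist()) for P in (A,B)]
        cv2.line(im,a,b,c,1)
    if sq is not None:
        for A,B in [((.073,.073,.012),(-.077,.073,.012)),((.073,.073,.012),(.073,-.077,.012)),((.0226,-.0226,.058),(-.0226,.0226,.058))]: L(sq,A,B,(0,0,255))
    if gd is not None:
        for A,B in [((0,0,.06),(0,-.23,.06)),((.016,0,.06),(.016,-.23,.06)),((0,0,0),(0,-.23,0))]: L(gd,A,B,(0,255,0))
    cv2.imwrite(f'pics/{fn}.png',im)
E
python3 - <<'E'
from ov import *; from mv import todo
t=pickle.load(open('pics/top0.pkl','rb')); s=pickle.load(open('pics/side0.pkl','rb'))
sq=(.4524,-.2722,.7665); gd=(.609,.1583,.1325)
overlay(t,sq,gd,'o_t',(230,140,420,280)); overlay(s,sq,gd,'o_s',(270,180,430,330))
todo((.4524,-.2722,.15),.7665+np.pi/4)
E
```

```text
t 1.3 pos [0.2201 0.585  0.1948] yang 1.2109 tilt [-0.  0. -1.] 
 delta tool [-0.5193 -0.7205  0.0448] turn about tool z -0.341 q6 -0.119 F [-0.71  0.09 -0.57] M [-0.02  0.02 -0.01] open 0.0851
```

View pics/o_t.png

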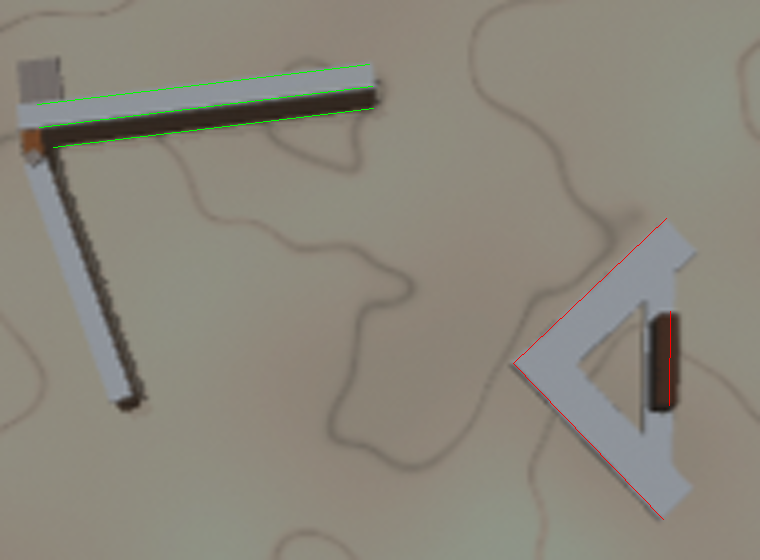

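View pics/o_s.png

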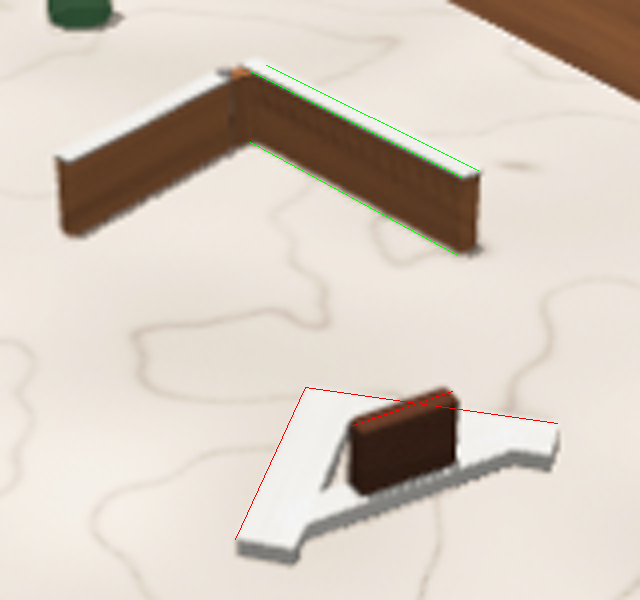

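>>> apply_moves:
  deltas:
    - [-0.0425,-0.042,0,0,1]
    - [-0.0425,-0.042,0,0,1]
    - [-0.0425,-0.042,0,0,1]
    - [-0.0425,-0.042,0,0,1]
    - [-0.0425,-0.042,0,0,1]
    - [-0.0425,-0.042,0,0,1]
    - [-0.0425,-0.042,0,0,1]
    - [-0.0425,-0.042,0,0,1]
  grip_force: 40

```text
t: 2.3
tool_pos: [0.4256, 0.142, 0.196]
tool_rot: [0.547, 3.088, 0.005]
contact_force: [0.6, 1.0, 0.0]
opening: 0.0851
```

```bash
python3 -c "
from mv import *
todo((.4524,-.2722,.15),.7665+np.pi/4)"
```

```text
t 2.3 pos [0.4256 0.142  0.196 ] yang 1.2201 tilt [ 0.0063  0.0018 -1.    ] 
 delta tool [-0.1673 -0.38    0.0454] turn about tool z -0.3318 q6 -1.065 F [0.56 0.97 0.02] M [-0.01 -0.04 -0.01] open 0.0851
```

>>> apply_moves:
  deltas:
    - [-0.024,-0.054,0,0,1]
    - [-0.024,-0.054,0,0,1]
    - [-0.024,-0.054,0,0,1]
    - [-0.024,-0.054,0.01,0,1]
    - [-0.024,-0.054,0.01,0,1]
    - [-0.024,-0.054,0.01,0,1]
    - [-0.024,-0.056,0.01,-0.165,1]
    - [0,0,0.005,-0.165,1]

```text
t: 3.3
tool_pos: [0.4539, -0.2897, 0.1535]
tool_rot: [0.027, 3.125, -0.002]
contact_force: [0.1, 1.1, 0.9]
opening: 0.0852
```

```bash
python3 -c "
from mv import *
todo((.4524,-.2722,.030),.7665+np.pi/4)"
```

```text
t 3.3 pos [ 0.4539 -0.2897  0.1535] yang 1.5537 tilt [ 0.0165 -0.0014 -0.9999] 
 delta tool [0.0038 0.0176 0.1234] turn about tool z 0.0018 q6 -2.267 F [0.06 1.1  0.91] M [0.06 0.   0.02] open 0.0852
```

>>> apply_moves:
  deltas:
    - [0.0,0.006,0.0,0,1]
    - [0.001,0.006,0.018,0,1]
    - [0.001,0.006,0.018,0,1]
    - [0.0,0.0,0.018,0,1]
    - [0,0,0.018,0,1]
    - [0,0,0.018,0,1]
    - [0,0,0.016,0,1]
    - [0,0,0.0,0,1]

```text
t: 4.3
tool_pos: [0.4527, -0.2675, 0.0381]
tool_rot: [0.034, 3.128, 0.002]
contact_force: [-0.3, 0.2, -0.9]
opening: 0.0854
```

```bash
python3 -c "
from mv import *
todo((.4524,-.2722,.028),.7665+np.pi/4)"
```

```text
t 4.3 pos [ 0.4527 -0.2675  0.0381] yang 1.5492 tilt [ 0.0137  0.0011 -0.9999] 
 delta tool [ 0.0003 -0.0047  0.0101] turn about tool z -0.0027 q6 -2.234 F [-0.29  0.21 -0.94] M [0.03 0.01 0.  ] open 0.0854
```

>>> apply_moves:
  deltas:
    - [0.0,-0.0045,0.01,-0.003,1]
    - [0,0,0,0,1]
    - [0,0,0,0,-1]
    - [0,0,0,0,-1]
    - [0,0,0,0,-1]
    - [0,0,0,0,-1]
    - [0,0,0,0,-1]
    - [0,0,0,0,-1]
  grip_force: 50

```text
t: 5.3
tool_pos: [0.4547, -0.2742, 0.0303]
tool_rot: [0.029, 3.123, -0.003]
contact_force: [-0.7, -0.1, -0.4]
opening: -0.0001
```

```bash
python3 -c "
from mv import *
todo((.4524,-.2722,.028),.7665+np.pi/4)
snap('side','s2')"
```

```text
t 5.3 pos [ 0.4547 -0.2742  0.0303] yang 1.552 tilt [ 0.0179 -0.0024 -0.9998] 
 delta tool [0.0024 0.0019 0.0023] turn about tool z 0.0001 q6 -2.245 F [-0.72 -0.13 -0.38] M [-0.02  0.03  0.05] open -0.0001
```

View pics/s2.png

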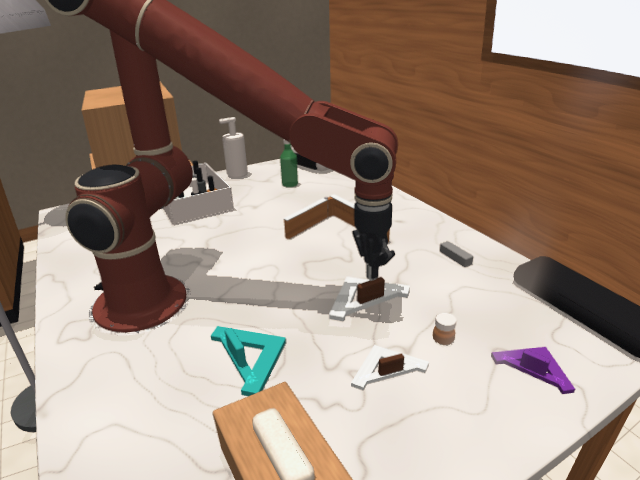

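```bash
python3 -c "
from ov import *
p=snap('side','s3'); overlay(p,(.4524,-.2722,.7665),None,'z3',(300,180,450,330),5)
t=snap('top','t3'); overlay(t,(.4524,-.2722,.7665),None,'z3t',(340,170,460,290),5)
for pp in (p,t): print(proj(pp,ctrl.get_obs()['tool_pos']))
"
```

```text
[371.41008131 292.09424359]
[396.32072317 229.66567354]
```

View pics/z3.png

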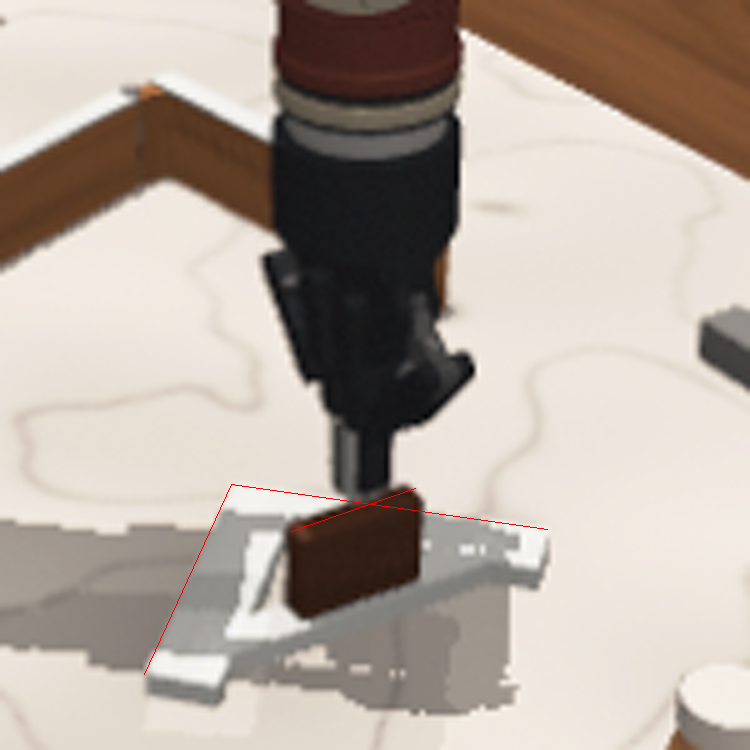

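View pics/z3t.png

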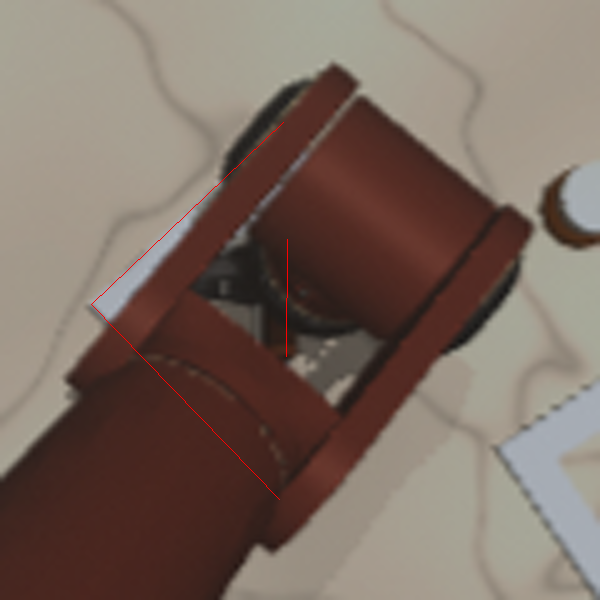

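```bash
python3 -c "
from h import *
p=pickle.load(open('pics/s3.pkl','rb'))
for z in (.03,.045,.058,.07): print(z,proj(p,(.4547,-.2742,z)))
for v in range(264,292,2):
  print(v,[ (bydepth(p,(u,v))*1000).round(0).tolist() for u in (368,372,376)])
"
```

```text
0.03 [371.4432162  292.18387573]
0.045 [371.66253903 286.54988139]
0.058 [371.85385965 281.5947166 ]
0.07 [372.03146868 276.96019884]
264 [[440.0, -279.0, 110.0], [445.0, -286.0, 112.0], [441.0, -305.0, 123.0]]
266 [[442.0, -276.0, 103.0], [447.0, -284.0, 106.0], [440.0, -307.0, 121.0]]
268 [[441.0, -278.0, 99.0], [446.0, -285.0, 101.0], [455.0, -286.0, 99.0]]
270 [[443.0, -275.0, 92.0], [447.0, -284.0, 96.0], [455.0, -287.0, 95.0]]
272 [[444.0, -274.0, 87.0], [446.0, -286.0, 92.0], [456.0, -286.0, 89.0]]
274 [[442.0, -277.0, 84.0], [445.0, -287.0, 88.0], [455.0, -287.0, 85.0]]
276 [[442.0, -277.0, 78.0], [446.0, -285.0, 82.0], [455.0, -287.0, 80.0]]
278 [[443.0, -276.0, 73.0], [447.0, -285.0, 77.0], [462.0, -278.0, 67.0]]
280 [[491.0, -208.0, 11.0], [452.0, -278.0, 65.0], [468.0, -271.0, 56.0]]
282 [[447.0, -271.0, 58.0], [455.0, -274.0, 56.0], [463.0, -277.0, 56.0]]
284 [[443.0, -276.0, 57.0], [451.0, -280.0, 57.0], [462.0, -279.0, 52.0]]
286 [[440.0, -281.0, 55.0], [451.0, -281.0, 52.0], [461.0, -281.0, 48.0]]
288 [[440.0, -282.0, 51.0], [451.0, -281.0, 46.0], [463.0, -278.0, 40.0]]
290 [[440.0, -281.0, 46.0], [451.0, -280.0, 41.0], [463.0, -280.0, 36.0]]
```

```bash
python3 -c "
from h import *
p=pickle.load(open('pics/side0.pkl','rb'))
print(proj(p,(.22,.585,.195)),proj(p,(.22,.585,.235)),p['range_z'][131,150:166].round(2), R(p).T@(np.array([.22,.585,.195])-p['eye']))
a=p['img'][70:150,110:200,::-1]; cv2.imwrite('pics/g0.png',cv2.resize(a,None,fx=7,fy=7,interpolation=cv2.INTER_CUBIC))
q=pickle.load(open('pics/s3.pkl','rb')); a=q['img'][230:310,330:420,::-1]; cv2.imwrite('pics/g3.png',cv2.resize(a,None,fx=7,fy=7,interpolation=cv2.INTER_CUBIC))
o=ctrl.get_obs(); print(o)
"
```

```text
[164.86492131 142.21400629] [162.78257429 130.42751938] [1.9  1.9  1.9  1.91 1.91 1.91 1.91 1.4  1.4  1.4  1.41 1.41 1.4  1.92
 1.92 1.92] [-0.52055788 -0.32803511  1.46836003]
{'t': 5.45, 'q': array([-0.68859523, -0.02028589,  1.97680334,  0.01037483,  1.16984532,
       -2.24452835]), 'dq': array([-0.00116998, -0.00094959, -0.00012796, -0.00085419,  0.00154832,
        0.00064468]), 'effort': array([ 3.61415747e-03, -3.19525337e+01, -3.28351951e+01,  2.81022565e-02,
       -4.87208914e-02,  2.74424387e-06]), 'tool_pos': array([ 0.45463731, -0.27415038,  0.03023368]), 'tool_rot': array([ 0.02942465,  3.12358702, -0.00335175]), 'contact_force': array([0.03447874, 0.38657191, 0.61330376]), 'wrist_torque': array([-0.00561227,  0.01124314,  0.01748862]), 'opening': -0.0003641329778358787}
```

View pics/g0.png

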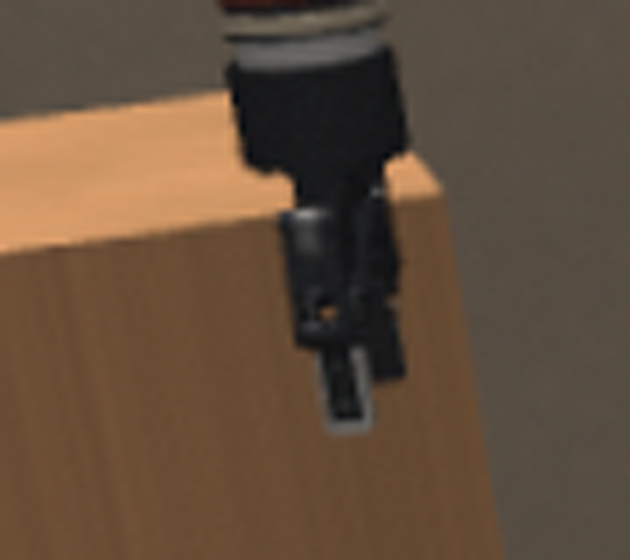

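View pics/g3.png

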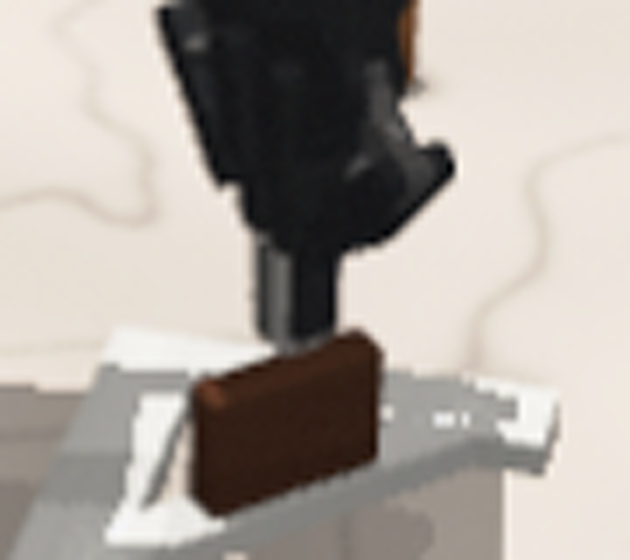

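```bash
python3 -c "
from h import *
p=pickle.load(open('pics/s3.pkl','rb'))
for z in (.103,.143): print(z,proj(p,(.4547,-.2742,z)),proj(p,(.4547,-.312,z)))
for u in (356,372,388):
  print(u,[(v,(bydepth(p,(u,v))*1000).round(0).tolist()) for v in range(205,270,6)])
p=pickle.load(open('pics/side0.pkl','rb'))
print([(v,(bydepth(p,(160,v))*1000).round(0).tolist()) for v in range(100,133,3)])
"
```

```text
0.103 [372.52472707 263.90939264] [383.10957925 272.2534425 ]
0.143 [373.13162673 247.47050319] [383.97533589 255.48676485]
356 [(205, [424.0, -255.0, 239.0]), (211, [413.0, -272.0, 236.0]), (217, [413.0, -271.0, 222.0]), (223, [414.0, -270.0, 209.0]), (229, [621.0, 43.0, -1.0]), (235, [443.0, -228.0, 154.0]), (241, [442.0, -229.0, 141.0]), (247, [563.0, -46.0, -0.0]), (253, [547.0, -71.0, -2.0]), (259, [529.0, -99.0, 0.0]), (265, [515.0, -121.0, -2.0])]
372 [(205, [427.0, -304.0, 258.0]), (211, [433.0, -296.0, 240.0]), (217, [430.0, -302.0, 231.0]), (223, [428.0, -304.0, 220.0]), (229, [430.0, -303.0, 206.0]), (235, [441.0, -287.0, 182.0]), (241, [439.0, -291.0, 171.0]), (247, [442.0, -287.0, 154.0]), (253, [443.0, -287.0, 140.0]), (259, [442.0, -289.0, 127.0]), (265, [444.0, -288.0, 111.0])]
388 [(205, [469.0, -299.0, 245.0]), (211, [462.0, -308.0, 238.0]), (217, [463.0, -308.0, 225.0]), (223, [464.0, -308.0, 211.0]), (229, [465.0, -307.0, 198.0]), (235, [652.0, -69.0, 22.0]), (241, [653.0, -69.0, 3.0]), (247, [637.0, -91.0, -1.0]), (253, [449.0, -332.0, 160.0]), (259, [456.0, -324.0, 140.0]), (265, [582.0, -166.0, 1.0])]
[(100, [225.0, 568.0, 337.0]), (103, [222.0, 560.0, 329.0]), (106, [221.0, 560.0, 319.0]), (109, [216.0, 544.0, 313.0]), (112, [215.0, 547.0, 304.0]), (115, [209.0, 517.0, 301.0]), (118, [206.0, 512.0, 293.0]), (121, [209.0, 536.0, 278.0]), (124, [207.0, 533.0, 269.0]), (127, [205.0, 530.0, 261.0]), (130, [205.0, 545.0, 248.0])]
```

>>> apply_moves:
  deltas:
    - [0,0,0,0,1]
    - [0,0,0,0,1]
    - [0,0,0,0,1]
    - [0,0,0,0,1]
    - [0,0,0,0,1]
    - [0.001,0.001,0.009,0,1]
    - [0.001,0.001,0.009,0,1]
    - [0,0,0.009,0,1]

```text
t: 6.45
tool_pos: [0.4532, -0.2722, 0.0018]
tool_rot: [0.029, 3.123, -0.004]
contact_force: [-0.2, -1.1, 0.4]
opening: 0.0857
```

```bash
python3 -c "
from mv import *
todo((.4524,-.2722,-.01),.7665+np.pi/4)
p=snap('side','s4'); a=p['img'][210:330,320:440,::-1]; cv2.imwrite('pics/g4.png',cv2.resize(a,None,fx=5,fy=5,interpolation=cv2.INTER_CUBIC))"
```

```text
t 6.45 pos [ 0.4532 -0.2722  0.0018] yang 1.5519 tilt [ 0.0184 -0.0028 -0.9998] 
 delta tool [ 0.001  -0.      0.0118] turn about tool z 0.0 q6 -2.244 F [-0.24 -1.14  0.37] M [ 0.07 -0.07  0.06] open 0.0857
```

View pics/g4.png

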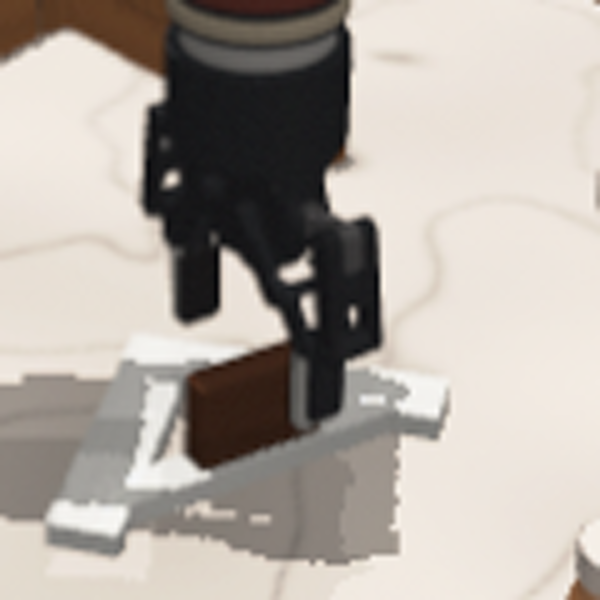

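```bash
python3 -c "
from h import *
p=pickle.load(open('pics/s4.pkl','rb'))
for u in (357,361,381,385): print(u,[(v,(bydepth(p,(u,v))*1000).round(0).tolist()) for v in (range(260,277,2) if u<370 else range(280,297,2))])
"
```

```text
357 [(260, [447.0, -227.0, 91.0]), (262, [445.0, -229.0, 87.0]), (264, [448.0, -225.0, 78.0]), (266, [446.0, -228.0, 76.0]), (268, [445.0, -230.0, 72.0]), (270, [446.0, -229.0, 66.0]), (272, [447.0, -227.0, 59.0]), (274, [447.0, -228.0, 55.0]), (276, [489.0, -165.0, -1.0])]
361 [(260, [458.0, -227.0, 87.0]), (262, [457.0, -227.0, 82.0]), (264, [456.0, -230.0, 79.0]), (266, [457.0, -229.0, 73.0]), (268, [458.0, -226.0, 65.0]), (270, [458.0, -227.0, 61.0]), (272, [458.0, -228.0, 56.0]), (274, [456.0, -230.0, 53.0]), (276, [498.0, -169.0, -2.0])]
381 [(280, [440.0, -326.0, 97.0]), (282, [440.0, -326.0, 92.0]), (284, [443.0, -322.0, 84.0]), (286, [444.0, -321.0, 78.0]), (288, [444.0, -322.0, 74.0]), (290, [443.0, -323.0, 69.0]), (292, [444.0, -323.0, 64.0]), (294, [447.0, -319.0, 56.0]), (296, [479.0, -277.0, 12.0])]
385 [(280, [438.0, -341.0, 106.0]), (282, [439.0, -340.0, 100.0]), (284, [439.0, -341.0, 96.0]), (286, [451.0, -326.0, 79.0]), (288, [450.0, -327.0, 74.0]), (290, [454.0, -322.0, 65.0]), (292, [451.0, -326.0, 64.0]), (294, [490.0, -277.0, 13.0]), (296, [485.0, -284.0, 14.0])]
```

>>> apply_moves:
  deltas:
    - [0.001,0,0.009,0,1]
    - [0,0,0.009,0,1]
    - [0,0,0,0,-1]
    - [0,0,0,0,-1]
    - [0,0,0,0,-1]
    - [0,0,0,0,-1]
    - [0,0,0,0,-1]
    - [0,0,0,0,-1]
  grip_force: 60

```text
t: 7.5
tool_pos: [0.4517, -0.2717, -0.0191]
tool_rot: [0.03, 3.125, -0.002]
contact_force: [0.7, -0.2, -1.2]
opening: 0.0151
```

```bash
python3 -c "
from mv import *
todo((.4524,-.2722,-.016),.7665+np.pi/4)
p=snap('side','s5'); a=p['img'][210:330,320:440,::-1]; cv2.imwrite('pics/g5.png',cv2.resize(a,None,fx=5,fy=5,interpolation=cv2.INTER_CUBIC))"
```

```text
t 7.5 pos [ 0.4517 -0.2717 -0.0191] yang 1.5516 tilt [ 0.0166 -0.0014 -0.9999] 
 delta tool [-0.0008 -0.0005 -0.003 ] turn about tool z -0.0003 q6 -2.245 F [ 0.68 -0.23 -1.19] M [ 0.02 -0.    0.02] open 0.0151
```

View pics/g5.png

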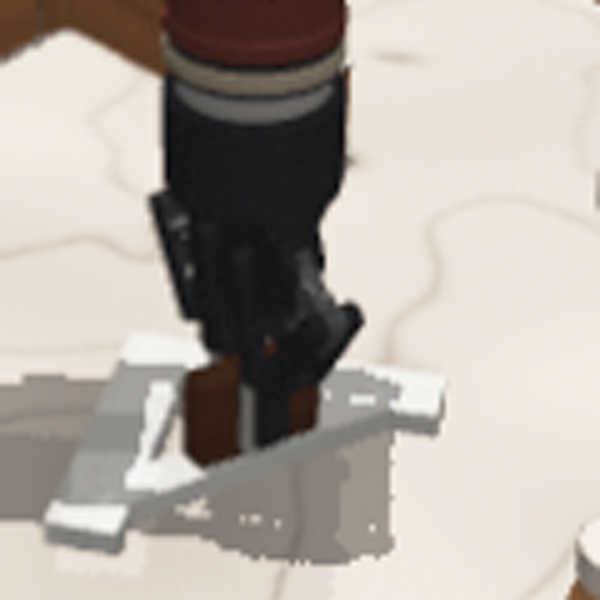

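>>> apply_moves:
  deltas:
    - [0,0,-0.01,0,-1]
    - [0,0,-0.01,0,-1]
    - [0,0,-0.01,0,-1]
    - [0,0,0,0.16,-1]
    - [0,0,0,0.16,-1]
    - [0,0,0,0.16,-1]
    - [0,0,0,0.155,-1]
    - [0,0,0,0,-1]

```text
t: 8.55
tool_pos: [0.4509, -0.2714, 0.0156]
tool_rot: [1.031, 2.95, 0.006]
contact_force: [0.8, 0.9, -2.5]
opening: 0.0151
```

```bash
python3 -c "
from mv import *
todo((.5416,.0202,-.005),.1325+np.pi/4)"
```

```text
t 8.55 pos [ 0.4509 -0.2714  0.0156] yang 0.8984 tilt [ 0.0169 -0.0021 -0.9999] 
 delta tool [0.111  0.2844 0.0215] turn about tool z -0.0195 q6 -1.591 F [ 0.76  0.89 -2.48] M [-0.02  0.12  0.03] open 0.0151
```

>>> apply_moves:
  deltas:
    - [0.012,0.03,0,-0.019,-1]
    - [0.015,0.041,0,0,-1]
    - [0.016,0.041,0,0,-1]
    - [0.016,0.041,0,0,-1]
    - [0.016,0.041,0,0,-1]
    - [0.016,0.041,0,0,-1]
    - [0.012,0.032,0,0,-1]
    - [0.006,0.015,0,0,-1]

```text
t: 9.55
tool_pos: [0.5374, 0.026, 0.0204]
tool_rot: [0.972, 2.964, 0.004]
contact_force: [0.4, -0.7, -3.4]
opening: 0.0155
```

```bash
cat > look.py <<'E'
import sys
from ov import *; from mv import todo
# usage look.py tag z_under
tag=sys.argv[1]; h=float(sys.argv[2]); gd=(.609,.1583,.1325)
o=ctrl.get_obs(); Rt=cv2.Rodrigues(np.array(o['tool_rot']))[0]
x0=[o['tool_pos'][0],o['tool_pos'][1],np.arctan2(Rt[1,1],Rt[0,1])-np.pi/4]
t=snap('top','t'+tag); s=snap('side','s'+tag)
sq=[((.073,.073,.012+h),(-.077,.073,.012+h)),((.073,.073,.012+h),(.073,-.077,.012+h))]
print('exp',np.round(x0,4))
def rep(n,x):
    c,si=np.cos(gd[2]),np.sin(gd[2]); d=pose(x,(.073,.073,0))[:2]-np.array(gd[:2]); print(n,x.round(4),'heel in guard',(c*d[0]+si*d[1]).round(4),(-si*d[0]+c*d[1]).round(4),'ang',(x[2]-gd[2]).round(4))
for nm,ps in (('t',[t]),('s',[s]),('ts',[t,s])):
    try:
        r=fit([(p,*e) for p in ps for e in sq],x0,ws=(4,3,2,1.5)); rep(nm,r[0]); print(r[1:])
        best=r[0]
    except Exception as e: print(nm,e)
overlay(t,best,gd,'ot'+tag,(230,140,390,260),5); overlay(s,best,gd,'os'+tag,(260,170,420,290),5)
todo((.5416,.0202,-.019),.1325+np.pi/4)
E
python3 look.py 6 .03
```

```text
exp [0.5374 0.026  0.1519]
t [ 0.5523  0.0373 -0.028 ] heel in guard 0.0115 -0.052 ang -0.1605
(23, np.float64(0.6693338021694054), np.float64(0.5707655914900839))
s [0.5523 0.0475 0.1373] heel in guard 0.0018 -0.029 ang 0.0048
(60, np.float64(0.288168098663199), np.float64(0.15603203733240492))
ts [0.5533 0.0432 0.1099] heel in guard 0.0043 -0.0354 ang -0.0226
(77, np.float64(0.5796113854315155), np.float64(0.33156414795908273))
t 9.65 pos [0.5374 0.0256 0.0203] yang 0.9369 tilt [ 0.0215 -0.0046 -0.9998] 
 delta tool [-0.0058 -0.0022  0.0394] turn about tool z 0.019 q6 -1.025 F [ 0.42  0.08 -2.48] M [-0.1   0.03  0.01] open 0.0151
```

```bash
python3 -c "
import cv2,numpy as np
a,b=cv2.imread('pics/ot6.png'),cv2.imread('pics/os6.png')
cv2.imwrite('pics/v6.png',cv2.resize(np.vstack([a,b]),None,fx=.5,fy=.5,interpolation=cv2.INTER_AREA))"
```

```text
(no output)
```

View pics/ot6.png

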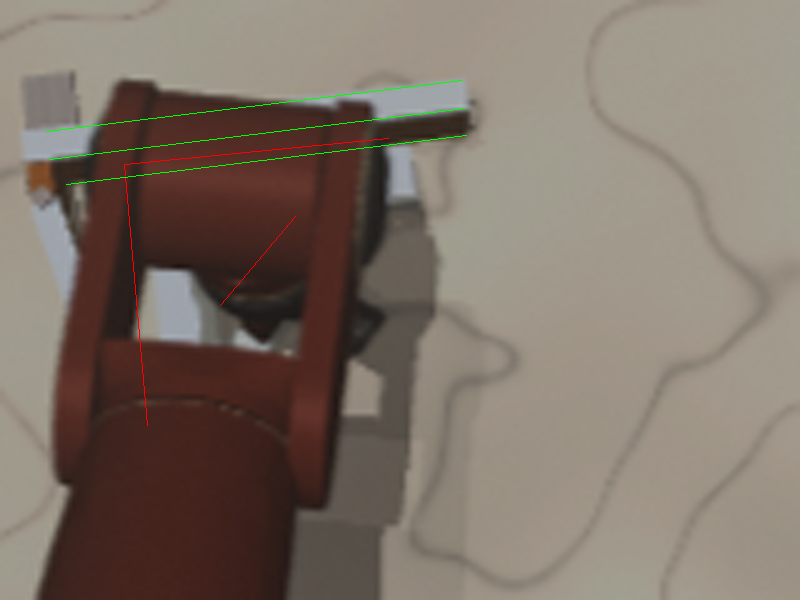

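View pics/os6.png

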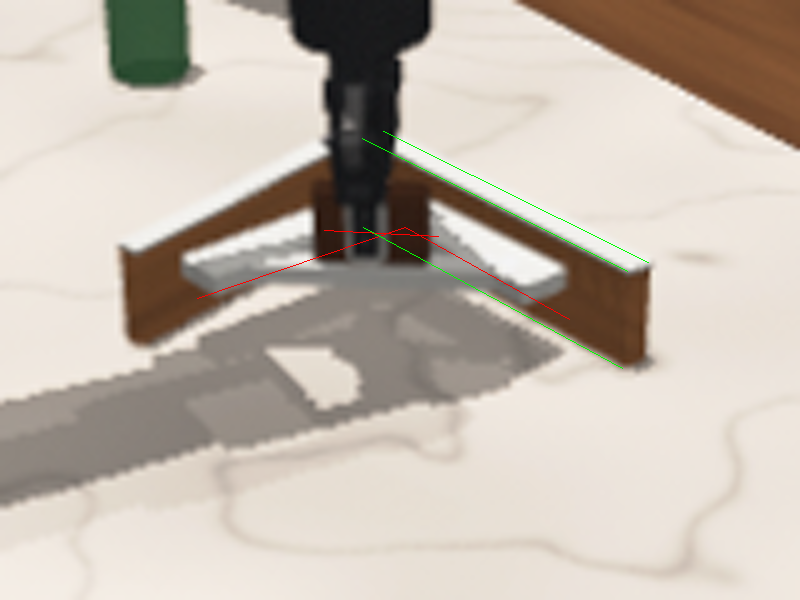

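>>> apply_moves:
  deltas:
    - [0,0,0.006,0.019,-1]
    - [0,0,0.006,0,-1]
    - [0,0,0.006,0,-1]
    - [0,0,0.006,0,-1]
    - [0,0,0.006,0,-1]
    - [0,0,0.004,0,-1]
    - [0,0,0,0,-1]
    - [0,0,0,0,-1]

```text
t: 10.65
tool_pos: [0.5368, 0.0221, -0.017]
tool_rot: [1.007, 2.955, 0.001]
contact_force: [-0.4, 0.3, -3.7]
opening: 0.0151
```

```bash
cat > look2.py <<'E'
import sys
from ov import *; from mv import todo
tag=sys.argv[1]; gd=(.609,.1583,.1325)
o=ctrl.get_obs(); Rt=cv2.Rodrigues(np.array(o['tool_rot']))[0]
h=o['tool_pos'][2]+.0191
x0=np.array([o['tool_pos'][0],o['tool_pos'][1],np.arctan2(Rt[1,1],Rt[0,1])-np.pi/4])
s=snap('side','s'+tag)
H=.012+h
E=[((-.03,.073,H),(-.077,.073,H)),((.073,-.0,H),(.073,-.077,H)),((-.077,.073,H),(-.077,.041,H)),((.073,-.077,H),(.041,-.077,H)),((-.077,.041,h),(-.077,.073,h)),((.073,-.077,h),(.041,-.077,h)),]
def rep(n,x):
    c,si=np.cos(gd[2]),np.sin(gd[2]); d=pose(x,(.073,.073,0))[:2]-np.array(gd[:2]); print(n,x.round(4),'heel in guard',(c*d[0]+si*d[1]).round(4),(-si*d[0]+c*d[1]).round(4),'ang',(x[2]-gd[2]).round(4))
rep('tool',x0)
r=fit([(s,*e) for e in E],x0,ws=(3,2,1.5)); rep('s',r[0]); print(r[1:],'h',h)
overlay(s,r[0],gd,'os'+tag,(260,170,420,290),5)
im=cv2.imread(f'pics/os{tag}.png')
for A,B in E:
    a,b=[tuple(np.round((proj(s,pose(r[0],P))-[260,170]+.5)*5-.5).astype(int).tolist()) for P in (A,B)]
    cv2.line(im,a,b,(255,0,0),1)
cv2.imwrite(f'pics/os{tag}.png',im)
todo((.5416,.0202,-.019),.1325+np.pi/4)
E
python3 look2.py 7
```

```text
tool [0.5368 0.0221 0.1287] heel in guard -0.0163 -0.0527 ang -0.0038
s [0.5378 0.0222 0.1277] heel in guard -0.0153 -0.0529 ang -0.0048
(234, np.float64(0.4976931294891049), np.float64(0.40896292901267006)) h 0.002073381287526238
t 10.7 pos [ 0.5368  0.0221 -0.017 ] yang 0.9142 tilt [ 0.019  -0.0056 -0.9998] 
 delta tool [-0.0049  0.0014  0.0021] turn about tool z -0.0037 q6 -1.007 F [-0.36 -1.03 -3.16] M [-0.06  0.07 -0.04] open 0.015
```

View pics/os7.png

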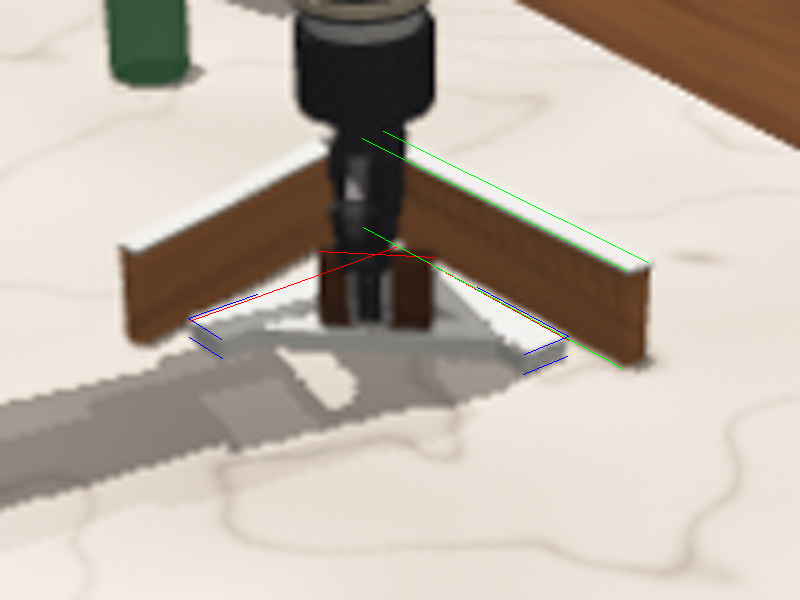

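>>> apply_moves:
  deltas:
    - [-0.0043,0.0043,0,-0.004,-1]
    - [-0.0042,0.0042,0,0,-1]
    - [0.005,0.005,0,0,-1]
    - [0.005,0.005,0,0,-1]
    - [0.005,0.005,0,0,-1]
    - [0.005,0.005,0,0,-1]
    - [0.005,0.005,0,0,-1]
    - [0,0,0,0,-1]

```text
t: 11.7
tool_pos: [0.5452, 0.0613, -0.0163]
tool_rot: [0.997, 2.956, -0.0]
contact_force: [-0.0, -2.2, -2.9]
opening: 0.0152
```

```bash
python3 look2.py 8
```

```text
tool [0.5452 0.0613 0.135 ] heel in guard -0.0033 -0.0145 ang 0.0025
s [0.5461 0.0599 0.1505] heel in guard -0.0037 -0.0149 ang 0.018
(236, np.float64(0.45135738379087786), np.float64(0.3207490520366346)) h 0.0027529018979712966
t 11.75 pos [ 0.5453  0.061  -0.0163] yang 0.9201 tilt [ 0.0207 -0.0072 -0.9998] 
 delta tool [-0.0217 -0.0347  0.0029] turn about tool z 0.0022 q6 -0.937 F [ 0.07 -1.9  -3.42] M [-0.32  0.04  0.04] open 0.0153
```

View pics/os8.png

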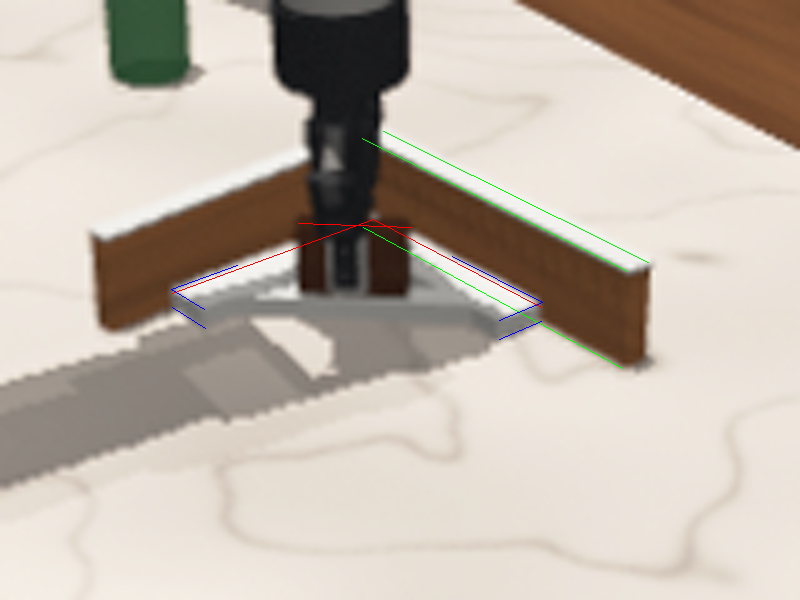

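>>> apply_moves:
  deltas:
    - [0.003,0.003,0,0,-1]
    - [0.003,0.003,0,0,-1]
    - [-0.001,0.001,0,0,-1]
    - [-0.001,0.001,0,0,-1]
    - [-0.001,0.001,0,0,-1]
    - [-0.001,0.001,0,0,-1]
    - [-0.001,0.001,0,0,-1]
    - [-0.001,0.001,0,0,-1]

```text
t: 12.75
tool_pos: [0.5465, 0.07, -0.0187]
tool_rot: [1.006, 2.968, -0.01]
contact_force: [-9.8, -1.5, 4.3]
opening: 0.0158
```

```bash
python3 look2.py 9
```

```text
tool [0.5465 0.07   0.1316] heel in guard -0.0005 -0.0064 ang -0.0009
s [0.5479 0.0693 0.1322] heel in guard 0.0007 -0.0072 ang -0.0003
(239, np.float64(0.33359749420836443), np.float64(0.20253463930404925)) h 0.00039006556995804104
t 12.8 pos [ 0.5465  0.07   -0.0186] yang 0.917 tilt [ 0.0049 -0.0084 -1.    ] 
 delta tool [-0.0264 -0.0425  0.0008] turn about tool z -0.0009 q6 -0.916 F [-8.2  -2.11  0.47] M [-0.58  1.04 -0.21] open 0.015
```

View pics/os9.png

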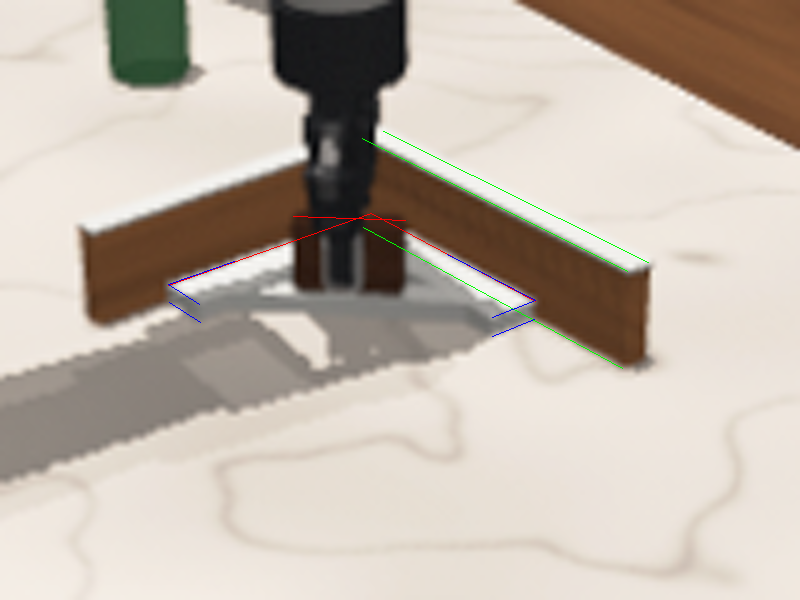

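>>> apply_moves:
  deltas:
    - [0.0008,0.0016,0,0,-1]
    - [0.0008,0.0016,0,0,-1]
    - [0.0008,0.0016,0,0,-1]
    - [0.0008,0.0016,0,0,-1]
    - [0.0008,0.0016,0,0,-1]
    - [0.0008,0.0016,0,0,-1]
    - [0.0008,0.0016,0,0,-1]
    - [0.0008,0.0016,0,0,-1]

```text
t: 13.8
tool_pos: [0.5457, 0.0732, -0.0167]
tool_rot: [1.012, 2.972, -0.045]
contact_force: [-5.9, -9.4, 1.4]
opening: 0.0154
```

```bash
python3 look2.py 10
```

```text
tool [0.5457 0.0732 0.1292] heel in guard -0.0008 -0.0032 ang -0.0033
s [0.5467 0.0721 0.1251] heel in guard 0.0004 -0.0047 ang -0.0074
(228, np.float64(0.41880029696748033), np.float64(0.22348177047561907)) h 0.0023942509835354966
t 13.85 pos [ 0.5457  0.0732 -0.0166] yang 0.9147 tilt [-0.0079 -0.0278 -0.9996] 
 delta tool [-0.029  -0.0444  0.0039] turn about tool z -0.0032 q6 -0.887 F [-6.74 -8.94  1.61] M [-1.16  0.8  -0.07] open 0.0154
```

View pics/os10.png

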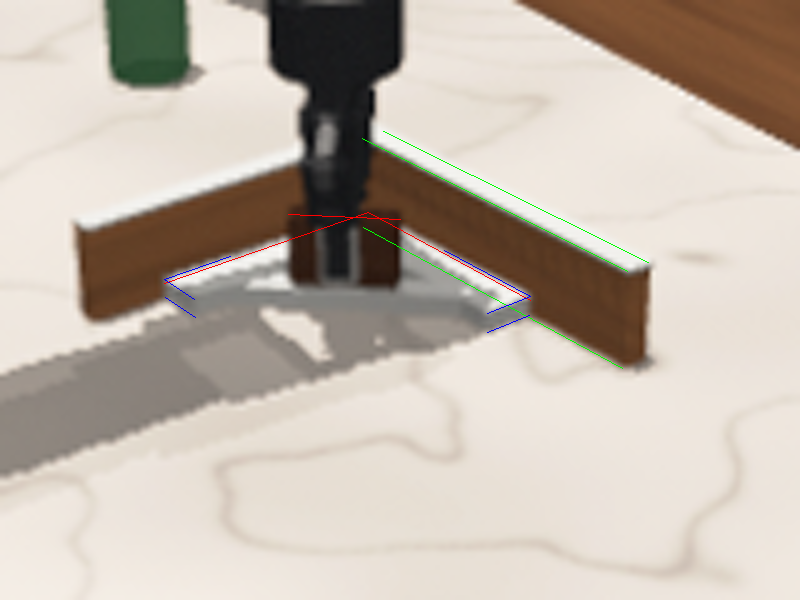

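```bash
cat > wing.py <<'E'
import sys
from fit import *
gd=(.609,.1583,.1325)
pin=pose(gd,(-.022,.007,0))
def wing(p,rows,x0):
    E=[((-.05,-.007,.062),(-.177,-.007,.062)),((-.05,.007,.062),(-.177,.007,.062)),((-.06,-.007,0),(-.13,-.007,0))]
    E=[E[i] for i in rows]
    best=None
    th=x0
    for w in (3,2,1.5):
        obs=[]
        x=(pin[0],pin[1],th)
        for A,B in E:
            A_,B_=pose(x,A),pose(x,B);a,b=proj(p,A_),proj(p,B_);d=b-a;nn=np.array([-d[1],d[0]])/np.linalg.norm(d)
            obs+=[(A,B,a+d*f+nn*s) for f,s,_ in edgepts(p,A_,B_,w=w)]
        def res(v):
            o=[]
            for A,B,q in obs:
                y=(pin[0]+v[1]*np.sin(gd[2])*-1,pin[1]+v[1]*np.cos(gd[2]),v[0]); a,b=proj(p,pose(y,A)),proj(p,pose(y,B));d=b-a;o.append((q-a)@np.array([-d[1],d[0]])/np.linalg.norm(d))
            return np.array(o)
        s=least_squares(res,[th,0],loss='soft_l1',f_scale=.4,x_scale=[.05,.01]); th=s.x[0]
    return s.x[0]-gd[2],s.x[1],len(obs),np.median(abs(res(s.x)))
if __name__=='__main__':
    for a,x0 in (('side0',.2+.1725),('s8',.1325+.1),('s9',.1325+.05),('s10',.1325+.03)):
        p=pickle.load(open(f'pics/{a}.pkl','rb'))
        for rows in ((0,1),(0,),(1,)): print(a,rows,np.round(wing(p,rows,x0),4))
    p=pickle.load(open('pics/s10.pkl','rb'))
    im=cv2.resize(p['img'][:,:,::-1][190:250,265:345],None,fx=9,fy=9,interpolation=cv2.INTER_CUBIC)
    for th,c in ((0,(0,255,0)),(.03,(0,0,255))):
        y=(pin[0],pin[1],gd[2]+th)
        for A,B in [((0,-.007,.062),(-.177,-.007,.062)),((0,.007,.062),(-.177,.007,.062))]:
            a,b=[tuple(np.round((proj(p,pose(y,P))-[265,190]+.5)*9-.5).astype(int).tolist()) for P in (A,B)]
            cv2.line(im,a,b,c,1)
    cv2.imwrite('pics/w10.png',im)
E
python3 wing.py
```

```text
side0 (0, 1) [ 2.417e-01 -4.600e-03  3.500e+01  1.893e-01]
side0 (0,) [ 2.285e-01 -6.100e-03  2.500e+01  9.140e-02]
side0 (1,) [0.3084 0.     0.        nan]
s8 (0, 1) [ 9.990e-02 -4.600e-03  4.200e+01  1.215e-01]
s8 (0,) [ 9.30e-02 -5.40e-03  3.50e+01  8.18e-02]
s8 (1,) [0.2063 0.0082 2.     0.    ]
s9 (0, 1) [ 3.39e-02 -4.40e-03  4.00e+01  1.22e-01]
s9 (0,) [ 2.720e-02 -5.300e-03  3.700e+01  1.106e-01]
s9 (1,) [ 0.0513 -0.0027  1.      0.    ]
s10 (0, 1) [-9.300e-03 -5.900e-03  4.100e+01  1.082e-01]
s10 (0,) [-8.700e-03 -5.700e-03  3.400e+01  1.073e-01]
s10 (1,) [ 0.0412 -0.0037  1.      0.    ]
  return _methods._mean(a, axis=axis, dtype=dtype,
  ret = ret.dtype.type(ret / rcount)
```

View pics/w10.png

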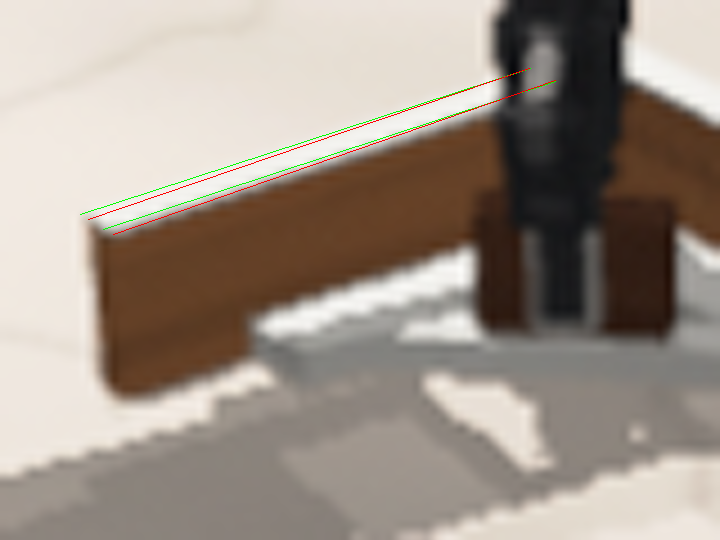

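```bash
python3 -c "
from mv import *
Rg=cv2.Rodrigues(np.array([.03,3.125,-.002]))[0]
for v in ([1.007,2.955,.001],[1.006,2.968,-.01],ctrl.get_obs()['tool_rot']):
  z=cv2.Rodrigues(np.array(v,float))[0]@Rg.T[:,2]; print(z.round(4))
todo((.5416,.0202,-.019),.9177)
p=pickle.load(open('pics/s10.pkl','rb'));a=p['img'][210:245,285:375,::-1]; cv2.imwrite('pics/g10.png',cv2.resize(a,None,fx=8,fy=8,interpolation=cv2.INTER_CUBIC))
"
```

```text
[-0.0065 -0.0052  1.    ]
[ 0.0071 -0.0024  1.    ]
[0.0202 0.0168 0.9997]
t 13.85 pos [ 0.5457  0.0732 -0.0166] yang 0.9147 tilt [-0.0079 -0.0278 -0.9996] 
 delta tool [-0.029  -0.0444  0.0039] turn about tool z -0.003 q6 -0.887 F [-6.74 -8.94  1.61] M [-1.16  0.8  -0.07] open 0.0154
```

View pics/g10.png

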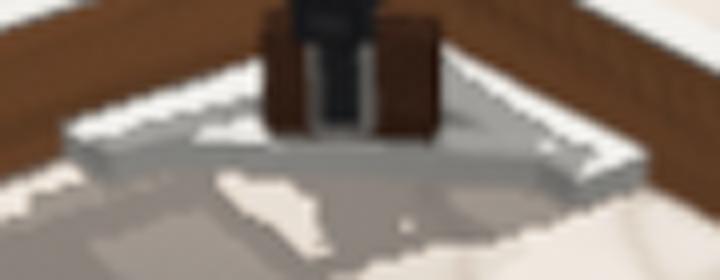

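```bash
python3 -c "
from mv import *
from wing import wing
for i in range(3):
  p=snap('side','s11_%d'%i); o=ctrl.get_obs(); print(o['t'],o['tool_pos'].round(5),o['contact_force'].round(1),o['opening'],np.abs(o['dq']).max())
print(wing(p,(0,1),.1325))
for t in ('jar','buffer','soap'): print(t,[(d['extent'],d['confidence']) for d in ctrl.search_frame(p,t)][:1])
"
```

```text
13.9 [ 0.54569  0.07323 -0.01668] [-6.3 -8.3  2.4] 0.015447472765706793 0.0017178465218148106
13.95 [ 0.54571  0.07319 -0.01668] [-6.4 -8.5  2.1] 0.01537526238956943 0.0013790652036625292
14.0 [ 0.5457   0.07321 -0.01668] [-5.2 -9.   2.2] 0.015105171392520865 0.001971112733612909
(np.float64(-0.0008017400541970865), np.float64(-0.004499570474032599), 38, np.float64(0.11946708922204603))
jar [([433.7, 312.9, 21.3, 33.6], 0.69)]
buffer [([440.2, 240.8, 32.3, 25.7], 0.81)]
soap [([280.5, 135.1, 17.8, 52.4], 0.78)]
```

```bash
python3 -c "
from station import ctrl
print(ctrl.finish_job()); o=ctrl.get_obs(); print(o['t'],o['contact_force'],o['opening'])"
```

```text
the job is handed in; nothing more can be done
None
the job is handed in; nothing more can be done
```

I picked up the larger aluminium square by its grip, turned it to the guard's angle and pressed it into the corner. I handed the job in at about 14 s, still gripped and pressed; no verdict was reported.

**Last checks before hand-in:**
- **Press:** the push was steady at about 7 N towards the rail and 8 N towards the wing and post. These are total wrist forces. The share on the wing alone was not measured; it comes from its spring.
- **Wing:** it stood within about 0.01 rad of square (two fits gave -0.009 and -0.001).
- **Square angle:** within about 0.007 rad of the guard.
- **Square height and tilt:** about 2 mm off the table, tilted about 0.026 rad as worked out from the tool's pose.
- **Grip:** the fingers held at 15 mm opening, and the arm was still.
- **Bystanders:** soap, jar and buffing block were found where they stood at the start, judged by eye from their picture positions.

**What disagreed:**
- **Fingertip height:** the reported tool position sits about 40 mm below where the camera sees the fingertips. The first grasp therefore closed on air above the bar. I opened, lowered about 50 mm in all and gripped the bar on the second try.
- **Guard position:** my first fit had the corner about 5 mm too far along the rail. By that fit the heel was 3 to 5 mm short of the post. The wing fits point to the offset, and the jump in push force fits contact with the post.

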